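# Tare the beaker and tip the dried stones in for weighing

## Robot

A 6-joint arm with a two-finger parallel gripper is mounted at the origin on the work surface. World frame = base frame: x ahead of the robot, y to its left, z up, the work surface at z = 0. Lengths are in mm, angles in degrees, forces in N, time in s.
With the tool pointing down it reaches from about 150 to 775 mm from the base axis. Payload 6.1 kg.
Tool frame: the origin (TCP) lies between the finger pads; the fingertips stand 11 mm ahead of it and the grasp point (between the pads) lies 8 mm behind it (robot.nose_length is the distance from the TCP to the fingertips, in mm); z points along the fingers, y is the line along which they close (so a half turn about z gives the same grasp; the last joint's range is limited). The gripper opens to 85 mm and grips with 20 to 120 N. Pads are 22 mm wide; open, the fingers measure 114 mm over their backs; the gripper's body (76 mm by 85 mm) begins 54 mm behind the grasp point. The pads swing forward as they close: fully open they stand 13 mm farther back than shut.
Start: joints at [-73.568, 7.208, -2.269, 80.523, 0, 90], TCP at [148.508, -503.541, 242.295] pointing down, gripper open.
Joint ranges: [-155.77, 155.77], [-54.66, 111.73], [-72.52, 77.12], [-102.08, 115.82], [-83.92, 84.16], [-180, 180]. Speed limits (degrees/s): [136.94, 136.94, 172.46, 180, 180, 180].

## Interface

Orientations are given as a 3x3 rotation matrix whose columns are the frame's x, y, z axes.
In Python, from workcell import robot gives the robot as it stands. The module is installed in compiled form; this text tells all that it offers. Calls block until the motion is done:
- robot.move_ptp(position, orientation): joint-space move of the TCP to a pose.
- robot.line_to(position, attitude=None, max_speed=150, until_force=None): straight line of the TCP; attitude=None keeps the orientation; max_speed is the mean speed in mm/s. With until_force (N) it stops when the force on the tool has changed by that much, and returns True; else False.
- robot.set_joints(angles): joint-space move.
- robot.grip(opening, newtons=None): finger opening in mm; newtons is the grip in N (None keeps the last); returns when the fingers have stopped.
- robot.wait(seconds).
- robot.inverse_kinematics(position, orientation): joint angles nearest the present ones, or None.
- robot.read_camera(name): name is "side" or "top" or "wrist"; returns (picture, depth): 400x640x3 uint8, red, green, blue; 400x640 float32, mm along the optical axis (not along the pixel's ray), 0 where there is no reading.
- robot.get_calibration(name): a dict with "fx", "fy", "cx", "cy" (pixels), "distortion" ([k1, k2, p1, p2, k3] as OpenCV has them; the pictures are not rectified), "R" (3x3) and "t" (3): a world point X has camera coordinates R X + t. Camera axes: x right, y down, z forward; pixel columns grow to the right and rows downward; lengths in mm; the calibration is good to about 2 mm. A picture is of the moment at which its call begins: read the wrist's pose just before it. get_calibration takes no time and is no camera call; for the wrist camera it gives the pose at the moment of the call.
A pose or a line that the arm cannot do raises robot.Unreachable and nothing moves.
- robot.finish_job(): hands the job in; it is judged then, once.
Trained networks look in the newest picture that a camera, given by its name, has taken for a name from the list of things; names that differ only in an ending like _2 or _b are one class to them, and where a whole thing is asked for, a point or a joint stands for the part that bears it (a point fixed in the world has none). Each returns a list of dicts, best first, with "score" (0 to 1); they miss things now and then, are a little off and sometimes report something else, mostly with a low value. They report only what shows in the picture. A call takes as long as a camera call. They do not tell look-alikes from the thing itself.
- robot.search_frame(label, camera): "at" ([row, column] in pixels, amid what is visible of it).
- robot.spot_point(label, camera): "at" ([row, column] in pixels: a listed point, or the origin of a listed thing).
Readings, each from a call of its own:
- robot.get_t(): time.
- robot.get_joint_positions(): joint angles.
- robot.get_qd(): joint speeds.
- robot.get_effort(): joint torques, N m.
- robot.get_tcp_pos(): TCP position.
- robot.get_eef_rot(): TCP orientation.
- robot.get_wrist_force(): force on the tool from outside, world axes, zero at the start.
- robot.get_ft_torque(): the same for the moment, N m.
- robot.get_grip_width(): finger opening in mm.
- robot.get_finger_force(): force on a finger pad.
Only numpy, scipy, OpenCV 4.12 (cv2) and the standard library are available. Lean on these libraries where they do the work, as an engineer would, in place of code of your own. Each camera call takes 0.05 s, during which the arm holds its last target. There are 200 camera calls.

## Task

Weigh out the dried stones: stand the empty beaker gently in the middle of the balance's pan, let go of it and press the tare key to zero the balance, then take the scoop of stones by its handle, bring it low over the beaker and tip it so that all five stones slide into the beaker. Set the empty scoop back flat on its cork mat, leaving the beaker of stones standing on the pan. Do not touch the stones with the gripper, do not tare again once stones are in the beaker, and leave the capped cups, the bottle and the jar where they stand.

Things in the scene. Friction and masses are not known exactly. Their poses are not given: they have to be found in the camera images.
- balance: Low top-pan laboratory balance, light grey, 255 (x) x 190 (y) x 59 mm high, fixed, no wind shield. Origin: centre of its footprint on the bench; its x axis points from the keypad (low front edge, 30 mm high, on the robot's side) to the rear. Behind the keypad a sloping display rises to the 49 mm high body, which carries the pan.
- weighing_pan: The balance's square steel pan, 140 x 140 mm, fixed (it does not sink), its top 59 mm above the bench. Pressing or setting down hard (over 45 N) overloads the balance.
- pan_top (a point): Middle of the top face of the weighing pan (48 mm behind the balance's origin along its x axis), z up.
- tare_key (a point): Middle of the top of the tare key: the one long white key in the middle of the keypad, 18 (x) x 44 (y) mm, standing 8.5 mm proud of the 30 mm high keypad deck, 104 mm in front of the balance's origin (152 mm from the pan's middle). The other small keys are flush and do nothing.
- tare (a joint): Travel of the tare key in m: 0 up, 0.004 fully down (pressed counts from 0.002). A spring returns it; it starts to move at about 1 N and is fully down at 4.5 N.
- beaker: Open white plastic beaker with a handle, 85 mm high, 76 mm across the foot, 84 mm across the rim, walls 3 mm, base 4 mm, 90 g, standing loose on the bench. Origin: centre of its underside, z up. The handle points along its -x: a flat loop 12 mm wide (along y), reaching 72.5 mm out from the beaker's axis, from 22 to 78 mm above the foot.
- beaker_mouth (a point): Centre of the beaker's mouth, 85 mm above its underside; the clear opening is 78 mm across.
- beaker_grip (a point): Point in the top of the beaker's handle, 64 mm out from the beaker's axis and 68 mm above its underside; pinch the handle here from above, fingers closing along the beaker's y across its 12 mm width. The loop's outer upright is 10 mm thick (62.5 to 72.5 mm out), its top bar 9 mm thick.
- mat: Fixed thin cork mat, 180 (x) x 160 (y) x 4 mm, on which the scoop stands. Origin: centre of its underside on the bench.
- scoop: Aluminium pouring scoop, an open-ended sheet-metal pan with a handle, loose, about 130 g. Origin: on the underside of its flat 3 mm floor; x points to the open pouring end. The floor reaches from 65 mm behind the origin to 75 mm ahead; inside width 76 mm at the rear, tapering from x = 15 mm to 48 mm at the open lip; side and rear walls 24 mm high, 3 mm thick.
- scoop_lip (a point): Middle of the floor's edge at the open pouring end, on the floor's upper face (75 mm ahead of the scoop's origin, 3 mm up). The stones begin to slide when the scoop is tipped about 18 to 26 degrees and leave it within a second or two at 45 degrees.
- scoop_grip (a point): Middle of the scoop's straight, level black handle, 108 mm behind the scoop's origin, 24 mm up. The handle is 14 mm wide (y) x 16 mm high and runs from 68 to 152 mm behind the origin; pinch it here from above, fingers closing along the scoop's y. Grip firmly: the scoop's weight lies well ahead.
- stone0: Loose grey-brown piece of crushed stone, about 23 mm across and 15.5 mm high, 11 to 20 g, lying in the scoop. Origin: its centre.
- stone1: Loose grey-brown piece of crushed stone, about 23 mm across and 17.0 mm high, 11 to 20 g, lying in the scoop. Origin: its centre.
- stone2: Loose grey-brown piece of crushed stone, about 23 mm across and 15.0 mm high, 11 to 20 g, lying in the scoop. Origin: its centre.
- stone3: Loose grey-brown piece of crushed stone, about 23 mm across and 16.5 mm high, 11 to 20 g, lying in the scoop. Origin: its centre.
- stone4: Loose grey-brown piece of crushed stone, about 23 mm across and 16.0 mm high, 11 to 20 g, lying in the scoop. Origin: its centre.
- sample_cup: Bystander: white capped sample cup, 55 mm across the cap, 95 mm high. Origin: centre of its underside.
- low_cup: Bystander: lower white capped sample cup, 60 mm across the cap, 68 mm high. Origin: centre of its underside.
- bottle: Bystander: white plastic bottle, 68 mm across, 150 mm high. Origin: centre of its underside.
- vial: Bystander: small glass jar with a black cap, 38 mm across, 75 mm high. Origin: centre of its underside.
There are look-alikes about, which are no part of the job. Leave any yellow look-alike of the beaker alone.

How it is judged:
By the outcome, as a careful person would: the job done as asked, in the order asked, and still so for the second after the job is handed in, with the robot touching nothing.
It also fails if it takes over 67 s, if anything falls off the work surface, if the arm or the gripper's body presses on something with over 40 N, if the wrist force passes 120 N, or if a joint passes its speed limit or range.

## Working session

There is one attempt and no reset: what is moved stays moved. The work goes in short steps, each a Python script; the robot and the scene stay as the last script left them, time stands still between calls to the robot, and variables do not carry over. Pictures are saved under pics/ and viewed, at most 10 in all, crops included, and the job is handed in when it is done.

```bash
mkdir -p pics; cat > h.py <<'E'
import numpy as np, cv2
from workcell import robot
def K(c): return np.array([[c['fx'],0,c['cx']],[0,c['fy'],c['cy']],[0,0,1.]]),np.array(c['distortion'],float)
def ray(name,at):
    c=robot.get_calibration(name);k,d=K(c)
    p=cv2.undistortPoints(np.array([[[at[1],at[0]]]],float),k,d)[0,0]
    R=np.array(c['R']);t=np.array(c['t']); return -R.T@t, R.T@np.array([p[0],p[1],1.])
def at_z(name,at,z):
    o,v=ray(name,at); return o+v*(z-o[2])/v[2]
def at_depth(name,at,D):
    o,v=ray(name,at); r,c=int(round(at[0])),int(round(at[1])); w=D[max(r-1,0):r+2,max(c-1,0):c+2]; w=w[w>0]
    return o+v*np.median(w) if len(w) else None
def cloud(name,D):
    c=robot.get_calibration(name);k,d=K(c)
    v,u=np.mgrid[0:400,0:640]; p=cv2.undistortPoints(np.stack([u,v],-1).reshape(-1,1,2).astype(float),k,d)[:,0]
    X=np.c_[p,np.ones(len(p))]*D.reshape(-1,1); P=(X-np.array(c['t']))@np.array(c['R'])
    P[D.ravel()<=0]=np.nan
    return P.reshape(400,640,3)
def save(n,p): cv2.imwrite('pics/'+n+'.png',p[:,:,::-1])
E
python3 - <<'E'
from h import *
for n in ['top','side']:
    p,D=robot.read_camera(n); save(n+'0',p); np.save(n+'0.npy',D)
    for l in ['pan_top','tare_key','beaker','beaker_mouth','beaker_grip','scoop_grip','scoop_lip','scoop','balance','mat']:
        for r in robot.spot_point(l,n)[:3]:
            q=at_depth(n,r['at'],D)
            print(n,l,round(r['score'],2),np.round(r['at']),None if q is None else q.round(0))
E
```

```text
top pan_top 0.69 [241. 427.] [ 435. -308.   32.]
top pan_top 0.57 [179. 334.] [628. -26.  55.]
top tare_key 0.5 [225. 333.] [488. -20.  31.]
top beaker 0.96 [242. 183.] [442. 450.   1.]
top beaker 0.88 [220. 228.] [510. 307.   3.]
top beaker_mouth 0.62 [215. 231.] [525. 298.   1.]
top beaker_mouth 0.56 [247. 182.] [427. 454.   3.]
top beaker_grip 0.95 [234. 240.] [467. 269.  -2.]
top scoop_grip 0.97 [236. 425.] [ 449. -301.   32.]
top scoop_grip 0.38 [233. 245.] [468. 242.  78.]
top scoop_lip 0.91 [181. 437.] [ 621. -353.    1.]
top scoop_lip 0.28 [152. 254.] [727. 226.  -2.]
top scoop_lip 0.26 [199. 332.] [567. -18.  57.]
top scoop 0.84 [208. 430.] [ 535. -327.    7.]
top balance 0.84 [197. 332.] [571. -16.  58.]
side pan_top 0.59 [201. 342.] [630.  -8.  59.]
side pan_top 0.49 [308. 456.] [ 702. -354.   20.]
side pan_top 0.16 [335. 390.] [ 547. -334.   18.]
side tare_key 0.66 [232. 290.] [479. -17.  38.]
side beaker 0.75 [165. 255.] [498. 254.  33.]
side beaker 0.59 [147. 218.] [432. 396.  26.]
side beaker_mouth 0.92 [123. 211.] [443. 472.  64.]
side beaker_mouth 0.7 [132. 307.] [700. 320.  31.]
side beaker_mouth 0.58 [142. 250.] [515. 327.  58.]
side beaker_grip 0.78 [117. 208.] [441. 484.  78.]
side beaker_grip 0.71 [162. 244.] [464. 238.  71.]
side scoop_grip 0.73 [350. 333.] [ 429. -310.   36.]
side scoop_lip 0.81 [326. 419.] [ 615. -343.    5.]
side scoop_lip 0.63 [329. 376.] [ 532. -306.    7.]
side scoop 0.96 [337. 386.] [ 542. -329.    7.]
side balance 0.79 [224. 327.] [561. -54.  58.]
```

View pics/top0.png

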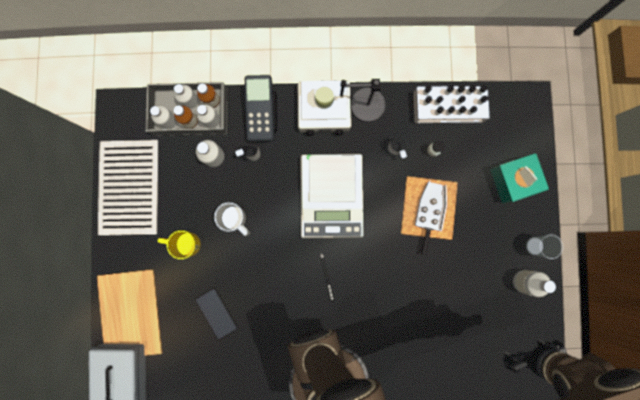

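View pics/side0.png

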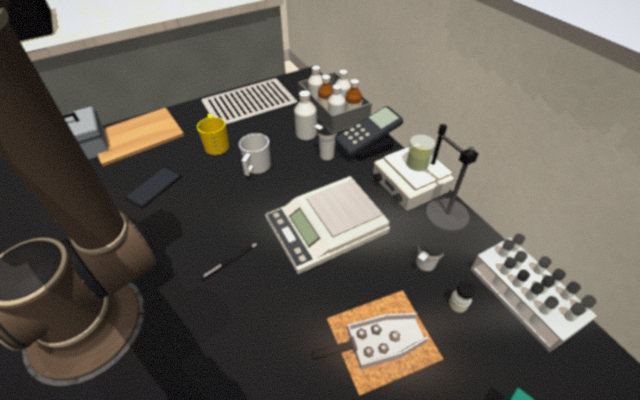

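Top picture: the white mug-like beaker at (215,230) with its handle towards (234,243), and the yellow look-alike at (243,182). The white one fits. The scoop is at (208,430), the balance at (195,332), and the key at (228,333). Next I take close wrist views of scoop, balance and beaker.

```bash
python3 - <<'E'
from h import *
print(robot.get_t(), robot.get_eef_rot(), robot.get_calibration('wrist'))
R=np.array(robot.get_eef_rot())
def Rz(yaw): # tool x axis along yaw, z down
    c,s=np.cos(np.radians(yaw)),np.sin(np.radians(yaw)); return np.array([[c,s,0],[s,-c,0],[0,0,-1.]])
for n,p,yaw,labs in [('scoop',[440,-300,330],-14,['scoop_grip','scoop_lip','scoop','mat','stone0']),
               ('bal',[480,-20,350],0,['pan_top','tare_key','balance']),
               ('beak',[430,220,330],48,['beaker_grip','beaker_mouth','beaker'])]:
    robot.move_ptp(p,Rz(yaw)); pic,D=robot.read_camera('wrist'); save('w_'+n,pic); P=cloud('wrist',D); np.save('w_'+n+'.npy',P)
    print(n,robot.get_t(),np.round(robot.get_joint_positions()))
    for l in labs:
        for r in robot.spot_point(l,'wrist')[:5]:
            q=at_depth('wrist',r['at'],D); print(l,round(r['score'],2),np.round(r['at']),None if q is None else q.round(1))
a=[cv2.imread('pics/w_%s.png'%n) for n in ('scoop','bal','beak')]
cv2.imwrite('pics/m.png',cv2.resize(np.vstack([np.hstack(a[:2]),np.hstack([a[2],0*a[2]])]),(800,500),interpolation=cv2.INTER_AREA))
E
```

```text
1.1 [[ 9.59155453e-01  2.82879505e-01  5.19708254e-05]
 [ 2.82879507e-01 -9.59155454e-01 -2.50361377e-05]
 [ 4.27658904e-05  3.87150295e-05 -9.99999998e-01]] {'fx': 289.96164236204623, 'fy': 289.96164236204623, 'cx': 324.6096317154628, 'cy': 202.4020045507995, 'distortion': array([-0.01380502,  0.        ,  0.        ,  0.        ,  0.        ]), 'R': array([[ 2.83952204e-01, -9.58838356e-01, -3.91861691e-04],
       [-9.06720362e-01, -2.68650743e-01,  3.25092240e-01],
       [-3.11816182e-01, -9.19553491e-02, -9.45682231e-01]]), 't': array([-525.1330962 ,  -42.93042643,  380.1963733 ])}
scoop 2.5167 [-34.   9.  11.  92.  -0. 160.]
scoop_grip 0.79 [161. 328.] [ 439.6 -306.6   35.6]
scoop_lip 0.63 [ 30. 327.] [ 612.2 -347.5    4. ]
scoop_lip 0.6 [114. 123.] [572.7 -56.4  58.9]
scoop 0.81 [ 87. 326.] [ 540.9 -328.     7. ]
mat 0.31 [ 31. 329.] [ 611.1 -349.4    6.6]
stone0 0.65 [ 95. 314.] [ 535.8 -308.     6.4]
stone0 0.61 [ 94. 342.] [ 526.9 -348.8    6.8]
stone0 0.52 [ 70. 328.] [ 562.8 -337.4    6.7]
stone0 0.43 [121. 341.] [ 489.9 -339.     6.3]
stone0 0.42 [123. 316.] [ 496.  -301.5    7.5]
bal 3.9083 [ -2.   4.   8.  94.  -0. 178.]
pan_top 0.62 [169. 141.] [474.6 241.4  75.6]
pan_top 0.61 [ 53. 322.] [626.  -17.6  57.3]
tare_key 0.6 [164. 322.] [473.6 -17.6  38.4]
tare_key 0.35 [122. 507.] [ 535.4 -303.7   19.9]
balance 0.89 [ 90. 324.] [580.  -20.6  58.7]
beak 5.075 [ 27.   4.   5.  91.  -0. 159.]
beaker_grip 0.56 [132. 334.] [471.5 246.4  77.8]
beaker_mouth 0.61 [ 79. 337.] [522.6 293.9   3.4]
beaker_mouth 0.6 [ 32. 203.] [423.6 465.2   3.9]
beaker 0.96 [ 82. 335.] [517.6 292.4   4.2]
beaker 0.87 [ 48. 226.] [433.  430.3   2.8]
beaker 0.36 [196. 523.] [617.   -9.3  57.5]
```

View pics/m.png

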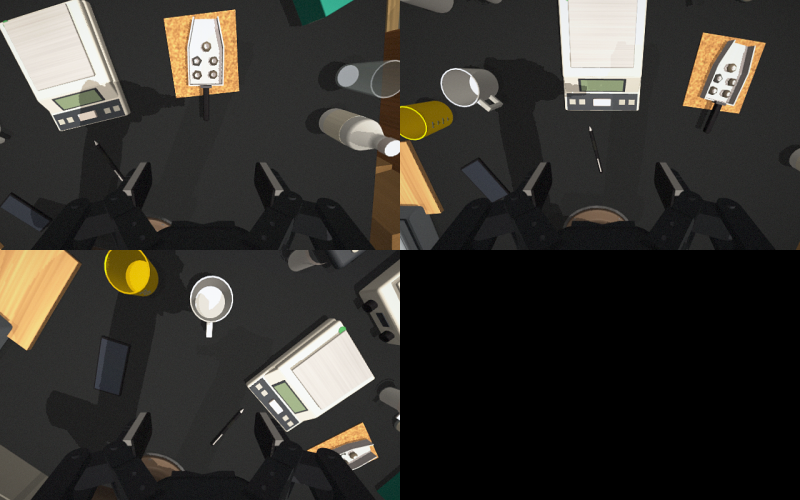

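Montage: the scoop (top left tile) is at ~(205,60), the balance (top right tile) at ~(603,60), and the beaker (bottom left tile) at (211,298). Beaker candidates are white at full-frame (79,337) and yellow at (32,203). The white one is meant. I'll confirm it in a crop and fit geometry from the clouds.

```bash
python3 - <<'E'
from h import *
from scipy.optimize import least_squares
im=cv2.imread('pics/w_beak.png'); cv2.imwrite('pics/crop.png',cv2.resize(im[20:160,240:440],None,fx=4,fy=4,interpolation=cv2.INTER_CUBIC))
def fl(P,lo,hi): 
    q=P.reshape(-1,3); q=q[~np.isnan(q[:,0])]; return q[np.all((q>lo)&(q<hi),1)]
P=np.load('w_beak.npy')
b=fl(P,[430,210,70],[620,380,100]); print('beaker z pct',np.percentile(b[:,2],[5,25,50,75,95]))
rim=b[b[:,2]>82]; f=lambda p:np.hypot(rim[:,0]-p[0],rim[:,1]-p[1])-p[2]
s=least_squares(f,[518,298,40],loss='soft_l1'); c=s.x[:2]; print('rim',s.x,np.std(f(s.x)),len(rim))
h=b[(np.hypot(*(b[:,:2]-c).T)>46)&(b[:,2]>72)]; d=h[:,:2].mean(0)-c; print('handle',h.mean(0),len(h),np.hypot(*(h[:,:2]-c).T).max(),'yaw',np.degrees(np.arctan2(-d[1],-d[0])))
u=d/np.hypot(*d);lat=(h[:,:2]-c)@[-u[1],u[0]];print('lat',lat.min(),lat.max(),'grip',c+64*u)
P=np.load('w_bal.npy')
k=fl(P,[420,-120,35.5],[500,80,43]); print('key',k.mean(0),k.min(0),k.max(0),len(k))
pn=fl(P,[500,-140,54.5],[800,100,64]); print('pan rect',cv2.minAreaRect(pn[:,:2].astype(np.float32)),np.median(pn[:,2]))
bd=fl(P,[420,-140,25],[800,100,34]); print('deck',bd.min(0),bd.max(0))
P=np.load('w_scoop.npy')
hd=fl(P,[380,-380,27],[478,-250,45]); m=hd.mean(0); vv=np.linalg.svd(hd[:,:2]-m[:2],full_matrices=False)[2][0]; print('hd',m,len(hd),np.percentile(hd,[1,99],axis=0),np.degrees(np.arctan(vv[1]/vv[0])))
t=(hd[:,:2]-m[:2])@vv;print(t.min(),t.max())
E
```

```text
beaker z pct [72.29887789 77.1764988  82.74454981 84.28750568 85.28834616]
rim [516.18696725 290.08062139  40.04611577] 0.9467232010947526 594
handle [474.53557325 248.98641179  77.17556337] 194 71.64816315212376 yaw 44.61419302236062
lat -5.9297269435447175 6.067570496308133 grip [470.62843346 245.13153909]
key [474.91330129 -18.05160311  37.82515225] [465.83765319 -39.00990041  35.53920471] [483.55705379   2.99490069  40.18135417] 333
pan rect ((621.7168579101562, -19.625778198242188), (140.96421813964844, 129.91336059570312), 89.65516662597656) 58.16762388676777
deck [ 452.11096212 -113.45664959   25.0282002 ] [533.44507581  76.613056    33.98696007]
hd [ 440.08560728 -310.02153423   34.49572174] 653 [[ 393.38983761 -356.78194834   27.32020596]
 [ 477.2061538  -292.60402587   37.57073544]] -18.241799849774086
-50.08247025677208 49.25550401730447
```

View pics/crop.png

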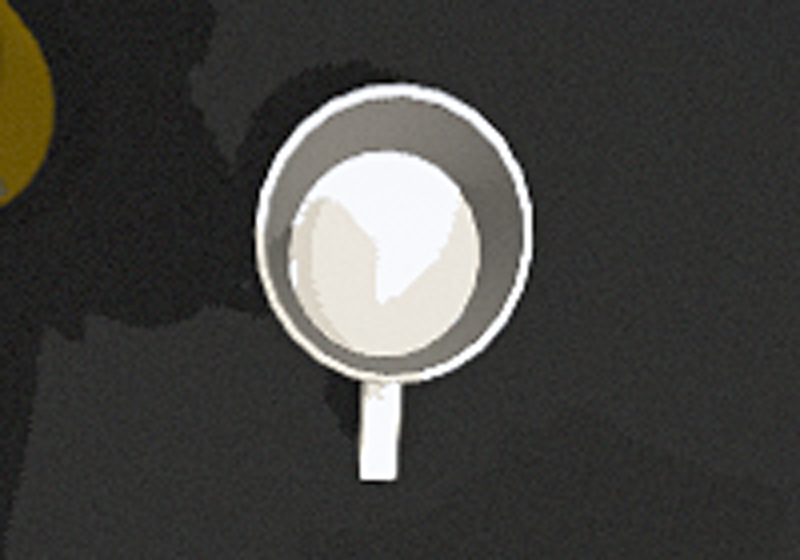

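White beaker confirmed (rim circle R 40, handle 12 mm wide, yaw 44.6°). I check reachability of the placing and pouring poses, then grasp the beaker.

```bash
cat >> h.py <<'E'
from scipy.spatial.transform import Rotation as Ro
def Rt(yaw,tip=0): # tool x along yaw heading, tipped nose-down by tip
    return (Ro.from_euler('z',yaw,degrees=True)*Ro.from_euler('y',tip,degrees=True)).as_matrix()@np.diag([1,-1,-1.])
PAN=np.array([627.,-18.8,59]); KEY=np.array([474.7,-18,38.5])
def tcp_for_lip(lip,yaw,tip,gx=-108,gz=24): # scoop pose with lip there -> TCP (grasp point at scoop x=gx,z=gz; TCP 8 ahead)
    R=(Ro.from_euler('z',yaw,degrees=True)*Ro.from_euler('y',tip,degrees=True)).as_matrix()
    return np.array(lip)+R@np.array([gx-75,0,gz-8-3]), R@np.diag([1,-1,-1.])
E
python3 - <<'E'
from h import *
for yaw in (0,15,30,45,60,75,90):
    for tip in (0,25,50,60):
        u=np.array([np.cos(np.radians(yaw)),np.sin(np.radians(yaw)),0])
        p,R=tcp_for_lip(PAN+[0,0,85+8]-12*u,yaw,tip); q=robot.inverse_kinematics(p,R); print(yaw,tip,p.round(),None if q is None else np.round(q))
g=np.array([470.6,245.1]);R=Rt(44.6)
robot.grip(50); robot.move_ptp([*g,130],R); robot.line_to([*g,60],max_speed=80)
robot.grip(0,50); print(robot.get_grip_width(),robot.get_finger_force(),robot.get_t())
robot.line_to([*g,190],max_speed=120); print(robot.get_wrist_force(),robot.get_grip_width(),robot.get_joint_positions())
E
```

```text
0 0 [432. -19. 165.] [ -2.  -2. -22.  70.   0. 178.]
0 25 [455. -19. 241.] [ -2.  20.   8. 104.  -1. 178.]
0 50 [507. -19. 301.] None
0 60 [535. -19. 317.] None
15 0 [439. -69. 165.] [ -9.  -1. -21.  70.   0. 156.]
15 25 [461. -63. 241.] [ -3.  20.   9. 103.  -8. 163.]
15 50 [511. -50. 301.] None
15 60 [538. -43. 317.] None
30 0 [ 458. -116.  165.] [-14.   2. -17.  70.   0. 136.]
30 25 [ 478. -105.  241.] [ -4.  20.   9. 100. -14. 148.]
30 50 [523. -79. 301.] None
30 60 [547. -65. 317.] None
45 0 [ 489. -157.  165.] [-18.   7. -13.  71.   0. 117.]
45 25 [ 505. -141.  241.] [ -5.  19.   9.  96. -19. 132.]
45 50 [ 542. -103.  301.] None
45 60 [562. -84. 317.] None
60 0 [ 530. -188.  165.] [-20.  12.  -7.  72.   0. 100.]
60 25 [ 541. -168.  241.] [ -6.  19.   9.  91. -23. 116.]
60 50 [ 567. -122.  301.] None
60 60 [581. -99. 317.] None
75 0 [ 577. -207.  165.] [-20.  17.   1.  73.   0.  85.]
75 25 [ 582. -185.  241.] [ -6.  19.   9.  84. -25.  99.]
75 50 [ 596. -134.  301.] [  7.  29.  20. 105. -45. 122.]
75 60 [ 603. -108.  317.] None
90 0 [ 627. -214.  165.] [-19.  23.   8.  76.   0.  71.]
90 25 [ 627. -191.  241.] [ -6.  18.   8.  77. -25.  83.]
90 50 [ 627. -138.  301.] [  7.  22.  11.  88. -49. 101.]
90 60 [ 627. -111.  317.] [ 12.  26.  13.  97. -58. 113.]
10.950638226678231 48.9118829369545 7.95
[-0.442019   -0.12101239 -1.12352865] 11.502218585020714 [ 2.75082280e+01  8.11010395e+00 -7.88583757e+00  7.40884283e+01
 -2.03136847e-03  1.62910413e+02]
```

```bash
python3 - <<'E'
from h import *
yaw=15; u=np.array([np.cos(np.radians(yaw)),np.sin(np.radians(yaw))]); g=PAN[:2]-64*u
robot.line_to([*g,190],Rt(yaw),max_speed=130); robot.wait(.3)
robot.line_to([*g,126],max_speed=70); robot.wait(.2)
print(robot.line_to([*g,115],max_speed=10,until_force=2), robot.get_tcp_pos(),robot.get_wrist_force())
robot.grip(40); robot.line_to([*g,200],max_speed=120); 
p,D=robot.read_camera('top'); np.save('top1.npy',D); save('top1',p)
print(robot.get_t())
P=cloud('top',D).reshape(-1,3); P=P[np.all((P>[560,-90,138])&(P<[700,60,152]),1)]; print(len(P),P.mean(0),cv2.minEnclosingCircle(P[:,:2].astype(np.float32)) if len(P) else 0)
# key
robot.grip(0); robot.move_ptp([KEY[0],KEY[1],80],Rt(15)); robot.wait(.2)
p,D=robot.read_camera('side'); save('side1',p)
f0=robot.get_wrist_force(); print(robot.line_to([KEY[0],KEY[1],38.5+11-6],max_speed=12,until_force=6),robot.get_tcp_pos(),robot.get_wrist_force()-np.array(f0)); robot.wait(.3)
p,D=robot.read_camera('side'); save('side2',p)
robot.line_to([KEY[0],KEY[1],110]); robot.wait(.1); p,D=robot.read_camera('side'); save('side3',p); print(robot.get_t())
cv2.imwrite('pics/m2.png',np.hstack([cv2.resize(cv2.imread('pics/%s.png'%n)[120:280,240:400],(400,400)) for n in('side1','side3')]))
E
```

```text
True [565.06993705 -35.39603069 119.45094045] [-0.27063645 -0.52187431  3.80984592]
15.1417
13 [632.67266313  20.58917577 142.10294467] ((632.8807373046875, 19.385019302368164), 15.695353507995605)
True [474.76135133 -17.99869778  45.55736601] [-0.21264432 -0.73580188  4.86048286]
20.1833
```

View pics/m2.png

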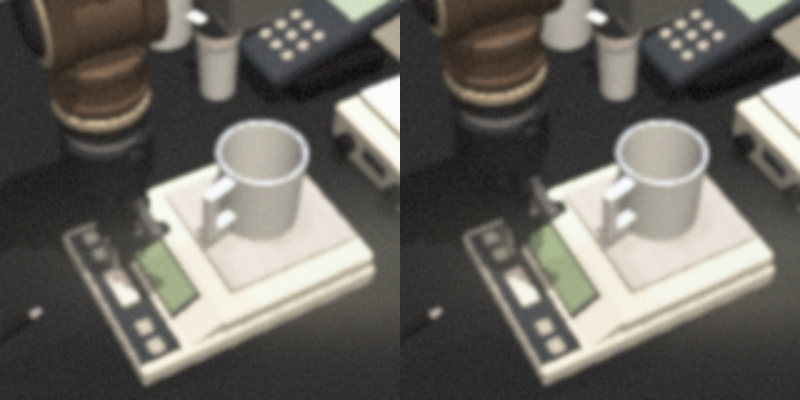

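The beaker stands upright mid-pan, the gripper is clear, and the key bottomed out (4 mm travel at about 5 N). Next I measure the beaker rim and scoop precisely.

```bash
python3 - <<'E'
from h import *
from scipy.optimize import least_squares
def fl(P,lo,hi): 
    q=P.reshape(-1,3); q=q[~np.isnan(q[:,0])]; return q[np.all((q>lo)&(q<hi),1)]
robot.move_ptp([500,-60,330],Rt(8)); p,D=robot.read_camera('wrist'); P=cloud('wrist',D)
rim=fl(P,[560,-90,141],[700,60,150]); f=lambda p:np.hypot(rim[:,0]-p[0],rim[:,1]-p[1])-p[2]
s=least_squares(f,[627,-19,40],loss='soft_l1'); print('rim',s.x,np.std(f(s.x)),len(rim),np.median(rim[:,2]))
robot.grip(45)
robot.move_ptp([400,-292,200],Rt(-14)); robot.wait(.1); p,D=robot.read_camera('wrist'); P=cloud('wrist',D); save('ws',p)
for l in ('scoop_grip','scoop_lip','scoop'):
    for r in robot.spot_point(l,'wrist')[:2]: print(l,round(r['score'],2),np.round(r['at']),at_depth('wrist',r['at'],D).round(1))
hd=fl(P,[380,-345,31],[462,-270,42]); m=hd.mean(0); vv=np.linalg.svd(hd[:,:2]-m[:2],full_matrices=False)[2][0]; vv*=np.sign(vv[0])
t=(hd[:,:2]-m[:2])@vv; l=(hd[:,:2]-m[:2])@[-vv[1],vv[0]]
print('hd',m,len(hd),'yaw',np.degrees(np.arctan2(vv[1],vv[0])),t.min(),t.max(),l.min(),l.max(),'rear end',m[:2]+vv*t.min())
w=fl(P,[440,-420,22],[640,-230,36]); print('walls',cv2.minAreaRect(w[:,:2].astype(np.float32)),np.median(w[:,2]),len(w))
print(robot.get_t())
E
```

```text
rim [626.42064704 -18.51499108  40.11036503] 0.9073618058123569 899 142.59312388230651
scoop_grip 0.68 [149. 330.] [ 437.8 -306.3   35.1]
scoop_grip 0.59 [ 53. 308.] [ 532.8 -307.3    6.2]
scoop_lip 0.26 [ 88. 350.] [ 490.1 -341.5    6.3]
scoop 0.66 [ 40. 329.] [ 539.4 -330.2    5.6]
hd [ 428.35905156 -305.27935448   35.13463739] 897 yaw -13.471146524656328 -38.015742426700164 35.1875590826819 -6.528161923638921 7.020130861644128 rear end [ 391.38922267 -296.4233721 ]
walls ((503.1727294921875, -322.94256591796875), (82.7222900390625, 132.39385986328125), 76.62503051757812) 27.489605376124494 1581
23.0333
```

View pics/ws.png

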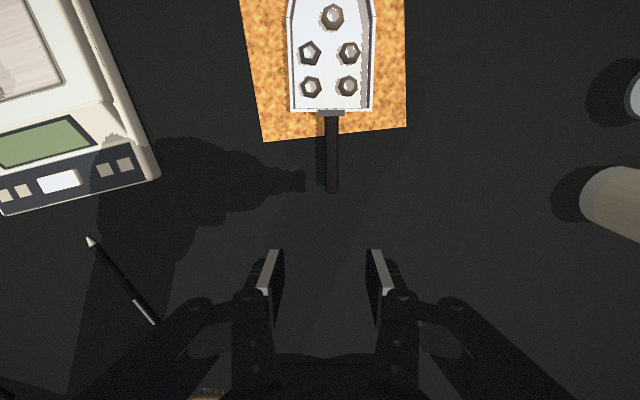

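Scoop handle: rear end at (391,-296), yaw -13.5°, so the grip is at (434.5,-306.5). The picture shows all five stones lying in the scoop. Gripping and lifting.

```bash
cat >> h.py <<'E'
def scoop_tilt(tag):
    pic,D=robot.read_camera('wrist'); P=cloud('wrist',D); save(tag,pic)
    p=np.array(robot.get_tcp_pos());R=np.array(robot.get_eef_rot())
    q=(P.reshape(-1,3)-p)@R@np.diag([1,-1,-1.]) # scoop-like axes at TCP
    q=q[~np.isnan(q[:,0])]
    f=q[(q[:,0]>48)&(q[:,0]<178)&(abs(q[:,1])<33)&(q[:,2]<5)&(q[:,2]>-45)]
    for _ in range(4):
        a=np.linalg.lstsq(np.c_[f,np.ones(len(f))][:,[0,1,3]],f[:,2],rcond=None)[0]; e=f[:,2]-f[:,:2]@a[:2]-a[2]; f=f[abs(e)<max(2,1.5*np.median(abs(e)))]
    print(tag,'floor slope deg x,y',np.degrees(a[:2]).round(1),'z0 (expect -13)',a[2].round(1),len(f),'xmax',f[:,0].max())
E
python3 - <<'E'
from h import *
g=[434.5,-306.5];R=Rt(-13.5)
robot.move_ptp([*g,90],R); robot.line_to([*g,20],max_speed=60); robot.wait(.1)
scoop_tilt('t0')
robot.grip(0,110); print(robot.get_grip_width(),robot.get_finger_force(),robot.get_tcp_pos())
robot.line_to([*g,35],max_speed=25); robot.wait(.2); scoop_tilt('t1'); print(robot.get_wrist_force(),robot.get_ft_torque())
robot.line_to([*g,200],max_speed=90); robot.wait(.2); scoop_tilt('t2'); print(robot.get_t())
E
```

```text
t0 floor slope deg x,y [-0.2  0. ] z0 (expect -13) -13.8 18979 xmax 126.12839728074138
11.90355929372626 107.2421658039093 [ 434.52811267 -306.52177      20.32694259]
t1 floor slope deg x,y [-0.5  0. ] z0 (expect -13) -13.8 18903 xmax 126.35341438413052
[-0.39946296 -0.04962772 -1.90748214] [0.04914663 0.11365311 0.0180305 ]
t2 floor slope deg x,y [-0.4 -0. ] z0 (expect -13) -13.9 18943 xmax 126.45291898973541
28.6583
```

```bash
python3 - <<'E'
from h import *
M=np.array([626.4,-18.5,144]); lip=lambda h,o:M+[0,-o,h]
p,R=tcp_for_lip(lip(40,17),90,0); robot.line_to(p,R,max_speed=70)
p,R=tcp_for_lip(lip(12,17),90,0); robot.line_to(p,R,max_speed=50); robot.wait(.1)
print(robot.get_t()); pic,D=robot.read_camera('side'); save('p0',pic)
for tip in (10,20,30,40,50):
    p,R=tcp_for_lip(lip(10,17),90,tip); robot.line_to(p,R,max_speed=70)
robot.wait(1.2); scoop_tilt('t3'); pic,D=robot.read_camera('side'); save('p1',pic); print(robot.get_t())
w=cv2.imread('pics/t3.png')
cv2.imwrite('pics/m3.png',np.hstack([cv2.resize(cv2.imread('pics/p1.png')[60:280,240:460],(400,400)),cv2.resize(w,(400,400))]))
E
```

```text
32.6333
t3 floor slope deg x,y [-0.1  0. ] z0 (expect -13) -13.9 24860 xmax 126.67377592554914
36.9917
```

View pics/m3.png

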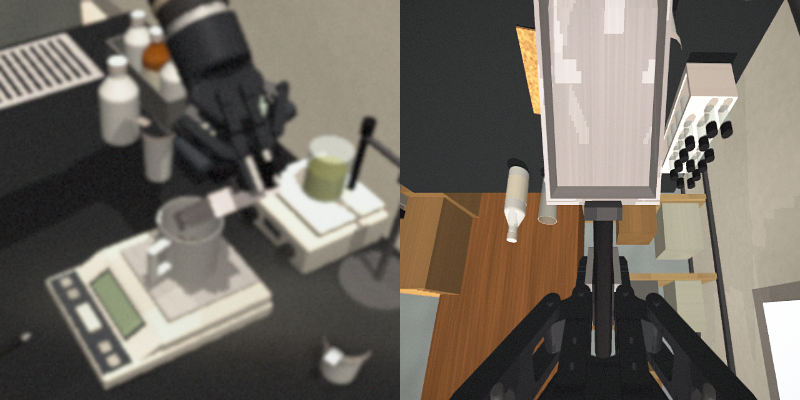

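```bash
python3 - <<'E'
from h import *
M=np.array([626.4,-18.5,144]); lip=lambda h,o:M+[0,-o,h]
p,R=tcp_for_lip(lip(40,17),90,50); robot.line_to(p,R,max_speed=80)
p,R=tcp_for_lip(lip(45,40),90,25); robot.line_to(p,R,max_speed=100)
p,R=tcp_for_lip(lip(50,70),90,0); robot.line_to(p,R,max_speed=100)
pic,D=robot.read_camera('top'); save('top4',pic)
g=[434.5,-306.5]
robot.line_to([*g,200],Rt(-13.5),max_speed=80); scoop_tilt('t4'); print(robot.get_t())
robot.line_to([*g,32],max_speed=100); robot.wait(.2)
print(robot.line_to([*g,18],max_speed=12,until_force=2.5),robot.get_tcp_pos(),robot.get_wrist_force())
robot.grip(40); robot.line_to([*g,110],max_speed=100)
robot.move_ptp([500,-100,330],Rt(12)); robot.wait(.1); pic,D=robot.read_camera('wrist'); save('w5',pic)
robot.move_ptp([400,-292,250],Rt(-14)); robot.wait(.1); pic,D=robot.read_camera('wrist'); save('w6',pic); print(robot.get_t())
cv2.imwrite('pics/m4.png',np.hstack([cv2.resize(cv2.imread('pics/w5.png')[:250,150:470],(400,312)),cv2.resize(cv2.imread('pics/w6.png')[:250,150:470],(400,312))]))
E
```

```text
t4 floor slope deg x,y [-0.3 -0. ] z0 (expect -13) -13.9 24747 xmax 126.32814396141633
42.325
True [ 434.37512414 -306.44536407   20.27727744] [0.32956883 0.06281655 4.43274741]
49.1
```

View pics/m4.png

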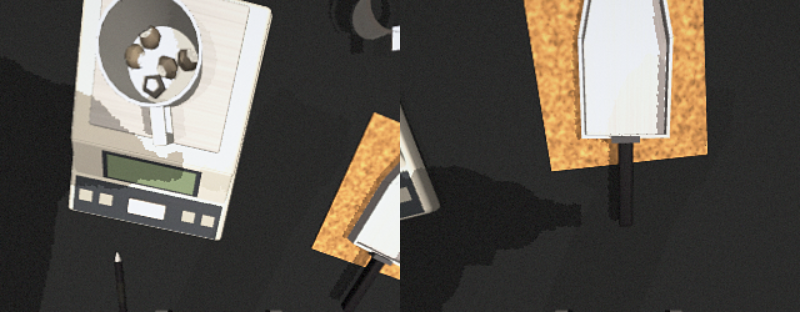

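The beaker on the pan holds five stones: (150,37), (134,58), (168,67), (187,60), (153,86). The empty scoop lies flat on its mat with the gripper clear, so I hand in.

```bash
python3 -c "
from h import *
print(robot.finish_job(),robot.get_t())"
```

```text
the job is handed in; nothing more can be done
the job is handed in; nothing more can be done
```

The job is handed in at about 49 s of the 67 s allowed: the beaker was tared and stands mid-pan with all five stones in it, the empty scoop lies flat on its mat, and no verdict was reported back.

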